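Make up two craft-class kits

TASK

Please make up the two kits for the craft class. The ink kit, in the light wooden tray, gets the blue panel and the ink bottle; the collage kit, in the green tray, gets the kraft board with the black board on top of it, and the glue stick. Square the cards up flat and flush in the tall-fenced corner of their tray, long side along the notched fence, and stand the bottle and the stick in the round wells; never tip the ink bottle over, and leave the tape measure and the large binder clip that lie among the cards where they are.

Things in the scene. Friction and masses are not known exactly. Their poses are not given: they have to be found in the camera images.
- ink_tray: Fixed tray of light wood; an eraser is fixed in its -x -y corner. 130 (x) x 164 (y) mm. Origin: centre of underside, z up. Floor top z=6. Tall fences up to z=26, inner faces at x=+60 and y=+77; the +y one has a finger notch down to the floor, x=-10..+40. Other rims z=14. A card flush in the corner has its centre at x=15, y=47. Round well: centre x=20, y=-45, inside dia 42, outside 50, floor z=6, rim z=26.
- collage_tray: Fixed green tray; a small clip (35 high) is fixed in its -x -y corner. 130 (x) x 164 (y) mm. Origin: centre of underside, z up. Floor top z=6. Tall fences up to z=26, inner faces at x=+60 and y=+77; the +y one has a finger notch down to the floor, x=-10..+40. Other rims z=14. A card flush in the corner has its centre at x=15, y=47. Round well: centre x=20, y=-45, inside dia 42, outside 50, floor z=6, rim z=26.
- blue_panel: Blue painting panel with a light wooden edge, 90 x 60 x 6 mm, loose, lying flat, 35 g. Origin: centre of the underside; x along the 90 mm side, z up. Which end is which does not matter. 
- kraft_board: Brown kraft backing board, 90 x 60 x 6 mm, loose, lying flat, 35 g. Origin: centre of the underside; x along the 90 mm side, z up. Which end is which does not matter. It goes under the black board.
- black_board: Black mount board with a pale core at its edge, 90 x 60 x 6 mm, loose, lying flat, 35 g. Origin: centre of the underside; x along the 90 mm side, z up. Which end is which does not matter. It goes on top of the kraft board.
- ink_bottle: Ink bottle, amber with a white label and a black dropper cap, loose, standing upright. 102 mm high; body 33 mm across up to 70 mm height, collar 24 mm across, narrow rubber bulb from 77 mm up; 50 to 100 g. Origin: centre of the underside, z up.
- glue_stick: Glue stick, white barrel with red cap, loose, standing upright. 88 mm high, 25 mm across (cap, above 62 mm, 26 mm); 30 to 50 g. (A like one among the tools at the far right end of the desk is out of reach and not meant.) Origin: centre of the underside, z up.
- tape_measure: Dark grey pocket tape measure with a yellow disc, 56 x 60 x 31 mm, loose, among the cards; not wanted, to be left alone. Origin: centre of the underside.
- big_clip: Large black binder clip standing on its spring, wire handles up, 32 x 26 x 44 mm, loose, among the cards; not wanted, to be left alone. Origin: centre of the underside.

How it is judged:
At the end, for the whole second after the job is handed in: Blue panel on the wooden tray's floor, kraft board on the green tray's, black board on it: flat, along the notched fence within 0.06 rad, under 4.5 mm off flush. Bottle in the wooden tray's well, glue in the green one's: on the floor, upright within 0.12 rad. All released, at rest (x of blue_panel in the frame of ink_tray between 0.0105 and 0.0175 m and y of blue_panel in the frame of ink_tray between 0.0425 and 0.0495 m and z of blue_panel in the frame of ink_tray between 0.004 and 0.0085 m and angle between the x axis of blue_panel and the x axis of ink_tray, either way round below 0.06 rad and x of kraft_board in the frame of collage_tray between 0.0105 and 0.0175 m and y of kraft_board in the frame of collage_tray between 0.0425 and 0.0495 m and z of kraft_board in the frame of collage_tray between 0.004 and 0.0085 m and angle between the x axis of each of kraft_board, black_board and the x axis of collage_tray, either way round below 0.06 rad and x of black_board in the frame of collage_tray between 0.0105 and 0.0175 m and y of black_board in the frame of collage_tray between 0.0425 and 0.0495 m and z of black_board in the frame of collage_tray between 0.01 and 0.0145 m and x of ink_bottle in the frame of ink_tray between 0.01 and 0.03 m and y of ink_bottle in the frame of ink_tray between -0.055 and -0.035 m and z of ink_bottle in the frame of ink_tray between 0.002 and 0.0095 m and angle between each of ink_bottle, glue_stick's own z axis and vertical below 0.12 rad and x of glue_stick in the frame of collage_tray between 0.01 and 0.03 m and y of glue_stick in the frame of collage_tray between -0.055 and -0.035 m and z of glue_stick in the frame of collage_tray between 0.002 and 0.0095 m and linear speed of each of blue_panel, kraft_board, black_board, ink_bottle, glue_stick below 0.02 m/s and angular speed of each of blue_panel, kraft_board, black_board, ink_bottle, glue_stick below 0.3 rad/s); the robot touches nothing.
It fails at once if the ink bottle is tipped over (more than 0.8 rad) (angle between ink_bottle's own z axis and vertical above 0.8 rad).
It fails at once if the tape measure is moved more than 25 mm (distance of tape_measure from where it was at the start of the episode above 0.025 m).
It fails at once if the loose large binder clip is moved more than 25 mm (distance of big_clip from where it was at the start of the episode above 0.025 m).
It also fails if it takes over 128 s, if anything falls off the work surface, if the arm or the gripper's body presses on something with over 40 N, if the wrist force passes 120 N, or if a joint passes its speed limit or range.

ROBOT

A 6-joint arm with a two-finger parallel gripper is mounted at the origin on a cart in front of the work surface, level with it; the furniture and walls round the work are solid. World frame = base frame: x ahead of the robot, y to its left, z up, the work surface at z = 0. Lengths are in m, angles in rad, forces in N, time in s.
With the tool pointing down it reaches from about 0.3 to 0.775 m from the base axis. Payload 14.6 kg.
Tool frame: the origin (TCP) lies at the centre of the arm's flange, where the gripper is bolted on; the fingertips stand 199 mm ahead of it and the grasp point (between the pads) lies ctrl.tcp_to_grasp ahead of it (ctrl.tcp_to_grasp is the distance from the TCP to the grasp point, in m); z points along the fingers, y is the line along which they close (so a half turn about z gives the same grasp; the last joint's range is limited). The gripper opens to 94 mm and grips with 3 to 60 N. Pads are 16 mm wide; open, the fingers measure 119 mm over their backs; the gripper's body (75 mm by 177 mm) begins 78 mm behind the grasp point.
Start: joints at [-1.266, 0.3, 1.521, -0, 1.321, -0.067], TCP at [0.2, -0.512, 0.405] pointing down, gripper open.
Joint ranges: [-3.03, 3.03], [-0.79, 2.21], [0.23, 2.52], [-1.04, 4.18], [0, 3.07], [-2.55, 2.55]. Speed limits (rad/s): [2.22, 2.22, 2.57, 3.14, 3.14, 3.14].

INTERFACE

Orientations are given as [roll, pitch, yaw] about the fixed x, y, z axes, in that order (R = Rz(yaw) Ry(pitch) Rx(roll)).
In Python, from station import ctrl gives the robot as it stands. The module is installed in compiled form; this text tells all that it offers.
- The arm moves only by the shell command python3 -m jog 'ROWS' [OPENING] [FORCE]. ROWS is JSON, a list of rows, each a list of 6 numbers: the shift along the tool's x, y, z in cm, then the turn, a rotation vector about the tool's x, y, z in rad. In form: [[tx, ty, tz, ax, ay, az], ...]. A call has 1 to 8 rows; each row is the pose to reach, as a shift and turn from the pose commanded when the call began, along the tool's axes at that moment; what a row does not reach only later rows make up. A row lasts 1/10 s, in which the tool goes at most 50 mm and 8.59 degrees, less where a joint would pass 70% of its speed; a pose out of reach is approached as far as the arm can. A call with a gripper value outside its range is refused whole. OPENING is the opening in per cent of the stroke, from 0 (shut) to 100 (fully open), set as the call begins (- or left out, the last holds). The fingers move at their own pace and stop on an object; FORCE is the grip in N (left out, the last holds). Time passes only in rows, so rows that repeat a pose let the fingers close. It gives the time, the measured TCP pose, the force, the opening and the grip force at its end, in the units of the state.
- ctrl.get_obs(): the state, without advancing time (a new reading comes with each control period).
- ctrl.camera(name): name is "side" or "top"; returns a dict with "img" (400x640x3 uint8, blue, green, red), "intrinsics" (3x3 intrinsics, pixels), "R" (3x3) and "t" (3): a world point X has camera coordinates R X + t. Camera axes: x right, y down, z forward; pixel columns grow to the right and rows downward; lengths in m; the calibration is good to about 2 mm. A picture is of the moment at which its call begins. There is no depth.
- ctrl.hand_in(): hands the job in; it is judged then, once.
The state is a dict: "time_s": time; "qpos": joint angles; "joint_vel": joint speeds; "tau": joint torques, N m; "ee_pos": TCP position; "eef_rot": TCP orientation; "force": force on the tool from outside, world axes, zero at the start; "moment": the same for the moment, N m; "grip_width": finger opening in m; "grip_force": force on a finger pad.
Only numpy, scipy, OpenCV 4.12 (cv2) and the standard library are available. Lean on these libraries where they do the work, as an engineer would, in place of code of your own. Each camera call takes 0.05 s, during which the arm holds its last target. There are 200 camera calls.

## Working session

There is one attempt and no reset: what is moved stays moved. The work goes in short steps, Python scripts to look and compute and a shell command to move; the robot and the scene stay as the last step left them, time stands still between calls to the robot, and variables do not carry over. Pictures are saved under pics/ and viewed, at most 14 in all, crops included, and the job is handed in when it is done.

```bash
mkdir -p pics; python3 - <<'E'
from station import ctrl
import cv2
for n in("top","side"):
    c=ctrl.camera(n); cv2.imwrite(f"pics/{n}0.png",c["img"]); print(n,c["intrinsics"],c["R"],c["t"])
print(ctrl.get_obs(), ctrl.tcp_to_grasp)
E
```

```text
top [[416.27424453   0.         313.91885475]
 [  0.         416.27424453 193.4530652 ]
 [  0.           0.           1.        ]] [[-0.00773612 -0.9997625  -0.020374  ]
 [-0.99320412  0.01004832 -0.11595092]
 [ 0.11612811  0.01933853 -0.99304596]] [0.00773775 0.51744237 1.13944117]
side [[401.27468573   0.         321.38261237]
 [  0.         401.27468573 199.79385587]
 [  0.           0.           1.        ]] [[-0.84507792 -0.53435631 -0.01751098]
 [-0.32206154  0.53493331 -0.78110353]
 [ 0.42675481 -0.65445373 -0.62415595]] [0.46731596 0.19156955 0.79809762]
{'time_s': 0.1, 'qpos': array([-1.26562350e+00,  3.00397368e-01,  1.52153926e+00,  5.98517256e-06,
        1.32068305e+00, -6.65982239e-02]), 'joint_vel': array([ 8.53443714e-04, -1.74492162e-03, -5.20739233e-04,  1.35088093e-04,
       -9.07997659e-04, -5.31260777e-05]), 'tau': array([ 2.28158417e-03, -5.32642257e+01, -3.53285122e+01,  7.10238819e-02,
        2.34699732e-02, -6.21433537e-05]), 'ee_pos': array([ 0.19978416, -0.51239347,  0.40414435]), 'eef_rot': array([-3.14056828e+00, -7.41325672e-05,  3.71769529e-01]), 'force': array([-0.45171848,  0.34408452,  0.35004351]), 'moment': array([ 0.00037202, -0.00373053,  0.02890475]), 'grip_force': 0.0, 'grip_width': 0.09342034961573586} 0.1804
```

View pics/top0.png

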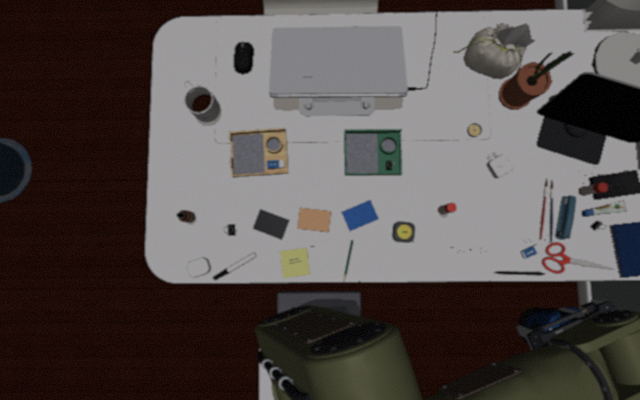

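View pics/side0.png

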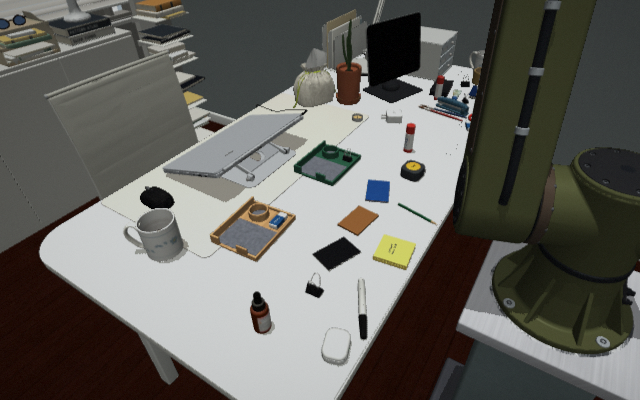

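The top view shows the wooden tray near (259,153), the green tray near (373,152), the cards at (271,224) black, (314,219) kraft and (360,215) blue. The bottle is at (187,216), the glue stick at (447,209), the big clip at (231,230) and the tape at (403,231). Both tray wells are on the right, towards -y, so each tray's +y side is at image left.

```bash
cat > h.py <<'E'
import numpy as np, cv2
from station import ctrl
def ray(c,uv):
    d=np.linalg.inv(c["intrinsics"])@np.array([uv[0],uv[1],1.]); R=np.array(c["R"]); return -R.T@np.array(c["t"]), R.T@d
def onz(c,uv,z):
    o,d=ray(c,uv); return o+d*(z-o[2])/d[2]
def proj(c,X):
    p=np.array(c["intrinsics"])@(np.array(c["R"])@np.array(X)+c["t"]); return p[:2]/p[2]
def tri(c1,u1,c2,u2):
    o1,d1=ray(c1,u1);o2,d2=ray(c2,u2); s=np.linalg.lstsq(np.c_[d1,-d2],o2-o1,rcond=None)[0]
    a=o1+s[0]*d1;b=o2+s[1]*d2; return (a+b)/2,np.linalg.norm(a-b)
def blob(mask,box):
    """largest blob in box (u0,v0,u1,v1): contour of the full image"""
    m=np.zeros(mask.shape[:2],np.uint8);u0,v0,u1,v1=box;m[v0:v1,u0:u1]=mask[v0:v1,u0:u1]
    k=max(cv2.findContours(m,cv2.RETR_EXTERNAL,cv2.CHAIN_APPROX_NONE)[0],key=cv2.contourArea)
    f=np.zeros_like(m);cv2.drawContours(f,[k],-1,255,-1);return f
def rect(c,f,z):
    v,u=np.nonzero(f); P=np.array([onz(c,p,z)[:2] for p in zip(u,v)])
    m=P.mean(0); w,V=np.linalg.eigh(np.cov(P.T)); a=np.arctan2(V[1,1],V[0,1])
    return m,a%np.pi,np.sqrt(12*w[::-1])
E
python3 - <<'E'
from h import *
c=ctrl.camera("top");s=ctrl.camera("side");im=c["img"];hsv=cv2.cvtColor(im,cv2.COLOR_BGR2HSV)
H,S,V=[hsv[...,i].astype(int) for i in range(3)]
for n,b,m in(("blue",(338,195,385,235),(S>110)&(H>100)&(H<125)),("kraft",(294,200,336,238),(S>80)&(H<25)),("black",(248,203,292,243),V<120)):
    f=blob((m*255).astype(np.uint8),b); print(n,f.astype(bool).sum(),rect(c,f,.006))
print(im[224,250:295:4].tolist())
a=np.vstack([cv2.resize(im[122:184,222:410],None,fx=4.2,fy=4.2,interpolation=cv2.INTER_CUBIC)]);cv2.imwrite("pics/tray.png",a)
b=cv2.resize(s["img"][130:270,205:365],None,fx=4,fy=4,interpolation=cv2.INTER_CUBIC);cv2.imwrite("pics/stray.png",b)
E
```

```text
blue 577 (array([ 0.45702416, -0.12576211]), np.float64(1.9729111294448047), array([0.08473737, 0.05513165]))
kraft 586 (array([0.44582697, 0.00473299]), np.float64(1.4510906169302844), array([0.08536685, 0.05559015]))
black 684 (array([0.43421061, 0.12781565]), np.float64(1.1944354805852266), array([0.09111365, 0.06098819]))
[[156, 154, 156], [98, 97, 98], [44, 43, 45], [45, 42, 41], [46, 44, 44], [46, 44, 45], [47, 46, 45], [48, 45, 48], [50, 47, 47], [57, 56, 57], [159, 157, 159], [156, 155, 157]]
```

View pics/tray.png

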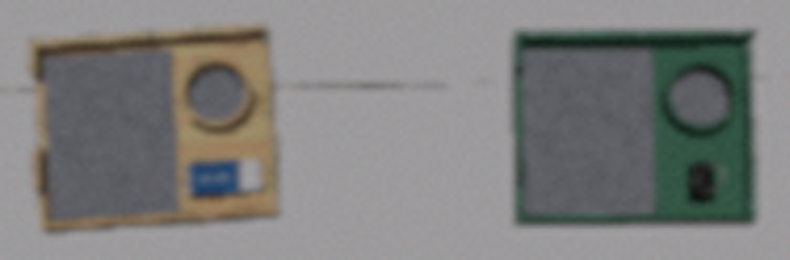

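View pics/stray.png

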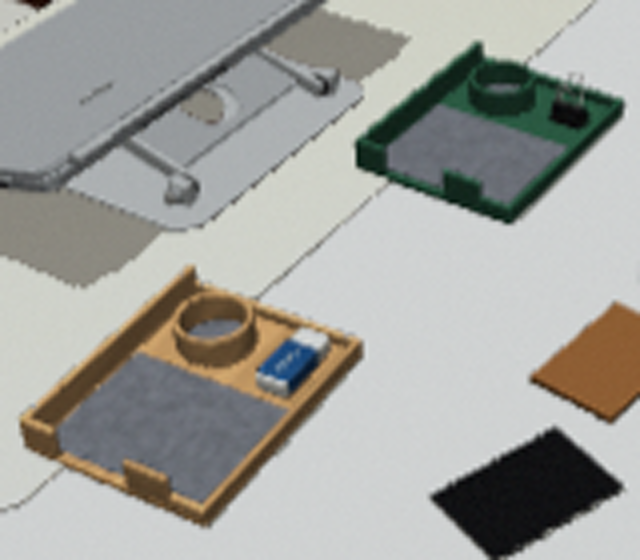

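Both trays have their +x fence at the far side and their +y fence at image left. Wooden tray outline in the crop is (35,35) to (278,228), green is (516,30) to (752,222); the felt and wells are clear. Next I fit the tray edges and triangulate the two upright items.

```bash
python3 - <<'E'
from h import *
c=ctrl.camera("top");s=ctrl.camera("side")
def ch(c): 
    h=cv2.cvtColor(c["img"],cv2.COLOR_BGR2HSV).astype(int);return h[...,0],h[...,1],h[...,2]
H,S,V=ch(c)
for n,b,m,zl,zr in(("ink",(222,122,296,184),(S>55)&(H<40),.026,.0),("col",(338,122,410,184),(S>70)&(H>60)&(H<95),.0,.014)):
    f=blob((m*255).astype(np.uint8),b)>0; vv,uu=np.nonzero(f); u0,u1,v0,v1=uu.min(),uu.max(),vv.min(),vv.max()
    U=np.arange(u0+8,u1-7);W=np.arange(v0+8,v1-7)
    top=np.array([np.nonzero(f[:,u])[0].min()-.5 for u in U]);bot=np.array([np.nonzero(f[:,u])[0].max()+.5 for u in U])
    lef=np.array([np.nonzero(f[v])[0].min()-.5 for v in W]);rig=np.array([np.nonzero(f[v])[0].max()+.5 for v in W])
    def ln(us,vs,z):
        P=np.array([onz(c,p,z)[:2] for p in zip(us,vs)])
        md=np.median(P,0)
        return P
    E=[ln(U,top,.026),ln(U,bot,.0),ln(lef,W,zl),ln(rig,W,zr)]
    X=[np.polyfit(e[:,1],e[:,0],1) for e in E[:2]]; Y=[np.polyfit(e[:,0],e[:,1],1) for e in E[2:]]
    print(n,"yaws",[-np.arctan(x[0]) for x in X],[np.arctan(y[0]) for y in Y])
    # robust edge
    cy=(np.median(E[2][:,1])+np.median(E[3][:,1]))/2; xs=[np.polyval(x,cy) for x in X]; cx=np.mean(xs); ys=[np.polyval(y,cx) for y in Y]
    print(" centre",cx,np.mean(ys),"size",xs[0]-xs[1],ys[0]-ys[1])
h2=ch(s)
r=lambda h:((((h[0]<8)|(h[0]>172))&(h[1]>130))*255).astype(np.uint8)
cen=lambda f:np.array(np.nonzero(f))[::-1].mean(1)
a=cen(blob(r(ch(c)),(432,195,465,225)));b=cen(blob(r(h2),(398,115,425,145)))
print("glue cap",a,b,tri(c,a,s,b))
d=lambda h:(((h[2]<90))*255).astype(np.uint8)
a=cen(blob(d(ch(c)),(172,205,200,225)));b=cen(blob(d(h2),(245,285,275,308)))
print("bulb/cap",a,b,tri(c,a,s,b))
ims=[cv2.resize(c["img"][195:235,165:205],(400,400),interpolation=2),cv2.resize(s["img"][280:340,240:280],(266,400),interpolation=2)]
cv2.imwrite("pics/bot.png",np.hstack(ims))
E
```

```text
ink yaws [np.float64(0.05886355642993783), np.float64(0.04943023346366168)] [np.float64(0.04514377762374701), np.float64(0.0625564314971109)]
 centre 0.6414976026989367 0.16226660371402687 size 0.12626171902123062 0.15873969273272737
col yaws [np.float64(-0.0014189004680454024), np.float64(-1.0139560436313706)] [np.float64(0.00018815553102626546), np.float64(-0.0024440242853305543)]
 centre 0.6390227748736402 -0.21314629756217385 size 0.12121324857545424 0.061148767113294256
glue cap [450.04615385 207.44615385] [410.09459459 128.51351351] (array([ 0.4701909 , -0.36195478,  0.07406539]), np.float64(0.001698096790617432))
bulb/cap [186.14110429 216.09202454] [258.08474576 301.13559322] (array([0.45818007, 0.353669  , 0.06440262]), np.float64(0.007807694400873439))
```

View pics/bot.png

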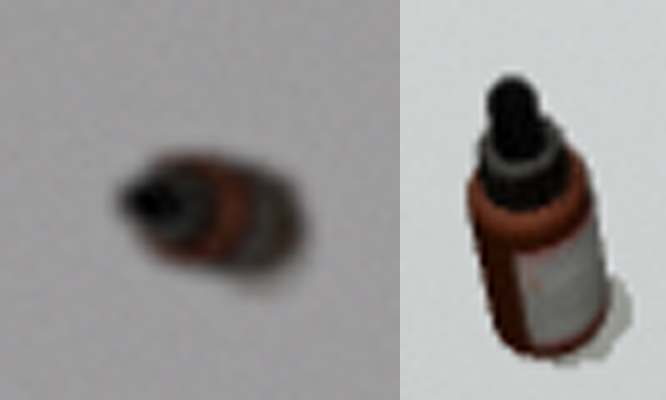

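```bash
python3 - <<'E'
from h import *
c=ctrl.camera("top");s=ctrl.camera("side")
print("bulb",tri(c,(179.6,214.9),s,(256.4,294.6)))
im=c["img"].astype(int); m=((im[...,1]-np.maximum(im[...,0],im[...,2])>6)*255).astype(np.uint8)
m=cv2.morphologyEx(m,cv2.MORPH_CLOSE,np.ones((3,3)))
f=blob(m,(336,120,412,186))>0;vv,uu=np.nonzero(f);u0,u1,v0,v1=uu.min(),uu.max(),vv.min(),vv.max();print(u0,u1,v0,v1)
U=range(u0+8,u1-7);W=range(v0+8,v1-7)
E=[[onz(c,(u,np.nonzero(f[:,u])[0].min()-.5),.026)[:2] for u in U],[onz(c,(u,np.nonzero(f[:,u])[0].max()+.5),0)[:2] for u in U],
[onz(c,(np.nonzero(f[v])[0].min()-.5,v),0)[:2] for v in W],[onz(c,(np.nonzero(f[v])[0].max()+.5,v),.014)[:2] for v in W]]
E=[np.array(e) for e in E]
print([np.median(e,0) for e in E])
print([-np.polyfit(e[:,1],e[:,0],1)[0] for e in E[:2]],[np.polyfit(e[:,0],e[:,1],1)[0] for e in E[2:]])
# well centres: felt inside the well (grey disc) seen through rim
g=((np.ptp(im,2)<18)*255).astype(np.uint8)
for n,b in(("ink",(262,133,287,157)),("col",(377,134,401,158))):
    f=blob(g,b);print(n,f.astype(bool).sum(),onz(c,np.array(np.nonzero(f))[::-1].mean(1),.016))
E
```

```text
bulb (array([0.4568271 , 0.36028791, 0.09183102]), np.float64(0.0009647326299861944))
344 401 129 174
[array([ 0.70073023, -0.16596648]), array([ 0.57444805, -0.16603212]), array([ 0.64196878, -0.18215723]), array([ 0.63810612, -0.24625252])]
[np.float64(-0.021071340405907885), np.float64(-0.01106247845883935)] [np.float64(-0.02540436324508597), np.float64(-0.02094312546693917)]
ink 134 [0.66500011 0.12047243 0.016     ]
col 169 [ 0.658383   -0.21113952  0.016     ]
```

```bash
python3 - <<'E'
from h import *
c=ctrl.camera("top")
im=np.mean([c["img"]]+[ctrl.camera("top")["img"] for _ in range(3)],0)
def rob(a,b):
    for _ in range(4):
        p=np.polyfit(a,b,1);r=abs(b-np.polyval(p,a));k=r<=max(np.quantile(r,.8),3e-4);a,b=a[k],b[k]
    return p
for n,(u0,v0,u1,v1),zl,zr in(("ink",(222,122,296,184),.026,.0),("col",(336,122,410,184),.0,.014)):
    desk=np.median(np.vstack([im[v0:v1,u0:u0+4].reshape(-1,3),im[v0:v1,u1-4:u1].reshape(-1,3)]),0)
    d=np.abs(im-desk).max(2); m=((d>22)*255).astype(np.uint8); m=cv2.morphologyEx(m,cv2.MORPH_OPEN,np.ones((4,4)))
    f=blob(m,(u0,v0,u1,v1))>0; vv,uu=np.nonzero(f);a,b,e,g=uu.min(),uu.max(),vv.min(),vv.max()
    U=range(a+7,b-6);W=range(e+7,g-6)
    T=np.array([onz(c,(u,np.nonzero(f[:,u])[0].min()-.5),.026)[:2] for u in U]);B=np.array([onz(c,(u,np.nonzero(f[:,u])[0].max()+.5),0)[:2] for u in U])
    L=np.array([onz(c,(np.nonzero(f[v])[0].min()-.5,v),zl)[:2] for v in W]);R=np.array([onz(c,(np.nonzero(f[v])[0].max()+.5,v),zr)[:2] for v in W])
    X=[rob(q[:,1],q[:,0]) for q in(T,B)];Y=[rob(q[:,0],q[:,1]) for q in(L,R)]
    print(n,(a,b,e,g),desk,[-x[0] for x in X],[y[0] for y in Y])
    cy=(L[:,1].mean()+R[:,1].mean())/2;xs=[np.polyval(x,cy) for x in X];ys=[np.polyval(y,np.mean(xs)) for y in Y];print(" centre",np.mean(xs),np.mean(ys),"size",xs[0]-xs[1],ys[0]-ys[1])
E
cp pics/tray.png /dev/null
```

```text
ink (np.int64(230), np.int64(289), np.int64(129), np.int64(178)) [156.25 154.75 156.25] [np.float64(0.05826362848377976), np.float64(0.046123751900695696)] [np.float64(0.0502886010384686), np.float64(0.06593721490361651)]
 centre 0.6380656690267044 0.15929139242695456 size 0.13208219711027647 0.16554819851178293
col (np.int64(344), np.int64(403), np.int64(130), np.int64(176)) [156.25 154.75 156.25] [np.float64(-0.013348196548410792), np.float64(-0.010962238492783103)] [np.float64(0.026483033366093943), np.float64(0.009043951003396437)]
 centre 0.6345732331497645 -0.16897122288924699 size 0.132007072939345 0.16786949146149563
```

```bash
cat >> h.py <<'E'
def go(x,y,gz,yaw=None):
    """row (cm, rad) from the present pose to grasp point x,y,gz with tool yaw"""
    o=ctrl.get_obs();p=np.array(o["ee_pos"]);t=o["eef_rot"][2]
    d=np.array([x,y,gz+ctrl.tcp_to_grasp])-p
    a=0 if yaw is None else -((yaw-t+np.pi)%(2*np.pi)-np.pi)
    c,s=np.cos(t),np.sin(t)
    print("row",np.round([100*(c*d[0]+s*d[1]),100*(s*d[0]-c*d[1]),-100*d[2],0,0,a],3).tolist(),"dist",round(np.linalg.norm(d)*100,1),"turn deg",round(np.degrees(a),1),"q",np.round(o["qpos"],2).tolist())
E
python3 -c "
from h import *
go(.470,-.362,.13,0)"
```

```text
row [30.639, -4.197, 9.422, 0.0, 0.0, 0.372] dist 32.3 turn deg 21.3 q [-1.27, 0.3, 1.52, -0.0, 1.32, -0.07]
```

```bash
python3 -m jog '[[30.6,-4.2,9.4,0,0,0.372],[30.6,-4.2,9.4,0,0,0.372],[30.6,-4.2,9.4,0,0,0.372],[30.6,-4.2,9.4,0,0,0.372],[30.6,-4.2,9.4,0,0,0.372],[30.6,-4.2,9.4,0,0,0.372],[30.6,-4.2,9.4,0,0,0.372],[30.6,-4.2,9.4,0,0,0.372]]' 100 15; python3 -c "
from h import *
go(.470,-.362,.05,0)"
```

```text
time_s: 1.4
ee_pos: [0.472, -0.3599, 0.309]
eef_rot: [-3.14, 0.001, 0.004]
force: [-0.9, -0.5, 0.3]
grip_width: 0.0938
grip_force: 0.0
row [-0.205, 0.207, 7.861, 0.0, 0.0, 0.004] dist 7.9 turn deg 0.2 q [-0.71, 0.49, 1.49, 0.0, 1.16, 0.85]
```

```bash
python3 -m jog '[[0,0,4,0,0,0],[0,0,7.9,0,0,0],[0,0,7.9,0,0,0],[0,0,7.9,0,0,0]]' | head -2;  python3 -m jog '[[0,0,0,0,0,0],[0,0,0,0,0,0],[0,0,0,0,0,0],[0,0,0,0,0,0],[0,0,0,0,0,0]]' 0 15;python3 -m jog '[[0,0,-3,0,0,0],[0,0,-7,0,0,0],[0,0,-7,0,0,0],[0,0,-7,0,0,0]]';  python3 -c "
from h import *
go(.6585,-.2115,.125,0)"
```

```text
time_s: 1.8
ee_pos: [0.4695, -0.3627, 0.2327]
time_s: 2.3
ee_pos: [0.4697, -0.3621, 0.232]
eef_rot: [3.141, -0.0, -0.0]
force: [-0.6, -0.5, 0.2]
grip_width: 0.0576
grip_force: 0.0
time_s: 2.7
ee_pos: [0.4696, -0.3621, 0.3023]
eef_rot: [3.141, -0.001, -0.0]
force: [-0.3, -0.4, -0.0]
grip_width: 0.0253
grip_force: 0.0
row [18.884, -15.06, -0.313, 0.0, 0.0, -0.0] dist 24.2 turn deg -0.0 q [-0.72, 0.49, 1.5, -0.0, 1.15, 0.85]
```

```bash
python3 -m jog '[[0,0,0,0,0,0],[0,0,0,0,0,0],[0,0,0,0,0,0]]'; python3 -c "
from h import *
s=ctrl.camera('side')
cv2.imwrite('pics/g1.png',cv2.resize(s['img'][60:220,330:490],None,fx=3,fy=3))"
```

```text
time_s: 3.0
ee_pos: [0.4696, -0.3621, 0.3008]
eef_rot: [-3.141, 0.001, -0.0]
force: [0.1, 0.6, -0.8]
grip_width: 0.0018
grip_force: 0.0
```

View pics/g1.png

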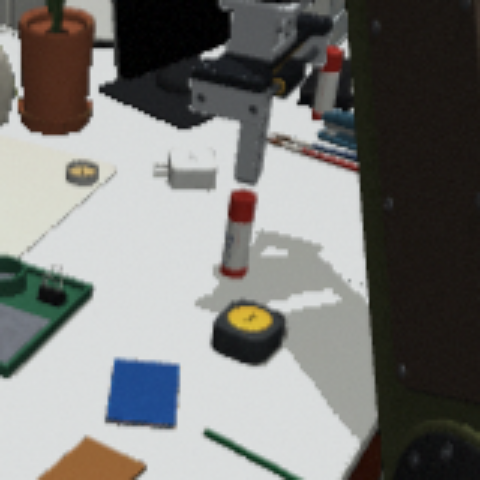

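The glue stick still stands upright, with its cap at (242,205) in the crop, below the closed fingers. The lift came before the fingers had closed, so I reopen, go down again and allow more closing time.

```bash
python3 -m jog '[[0,0,0,0,0,0],[0,0,0,0,0,0],[0,0,0,0,0,0],[0,0,0,0,0,0],[0,0,0,0,0,0],[0,0,0,0,0,0],[0,0,0,0,0,0],[0,0,0,0,0,0]]' 65 | grep width;  python3 -m jog '[[0,0,4,0,0,0],[0,0,7,0,0,0],[0,0,7,0,0,0]]' |grep ee; python3 -m jog '[[0,0,0,0,0,0],[0,0,0,0,0,0],[0,0,0,0,0,0],[0,0,0,0,0,0],[0,0,0,0,0,0],[0,0,0,0,0,0],[0,0,0,0,0,0],[0,0,0,0,0,0]]' 0 15
```

```text
grip_width: 0.0599
ee_pos: [0.4689, -0.3615, 0.228]
eef_rot: [-3.137, 0.005, -0.0]
time_s: 4.95
ee_pos: [0.4698, -0.3622, 0.2322]
eef_rot: [3.141, -0.001, -0.0]
force: [-0.4, 1.4, 5.7]
grip_width: 0.0254
grip_force: 15.0
```

```bash
python3 -m jog '[[0,0,-3,0,0,0],[0,0,-6,0,0,0],[4,-3,-6,0,0,0],[8,-6,-6,0,0,0],[12,-9.5,-6,0,0,0],[16,-12.5,-6,0,0,0],[18.9,-15.1,-6,0,0,0],[18.9,-15.1,-6,0,0,0]]'; python3 -m jog '[[0,0,0,0,0,0],[0,0,0,0,0,0]]';python3 -c "
from h import *
go(.6585,-.2115,.11,0)
c=ctrl.camera('top');s=ctrl.camera('side')
cv2.imwrite('pics/g2.png',np.hstack([cv2.resize(c['img'][110:200,330:430],(500,450)),cv2.resize(s['img'][80:200,280:360],(300,450))]))"
```

```text
time_s: 5.75
ee_pos: [0.6613, -0.207, 0.2908]
eef_rot: [-3.141, 0.0, 0.005]
force: [-0.8, -0.9, -0.3]
grip_width: 0.0255
grip_force: 15.0
time_s: 5.95
ee_pos: [0.6581, -0.212, 0.2914]
eef_rot: [-3.141, 0.001, -0.001]
force: [-0.0, 0.6, -0.7]
grip_width: 0.0257
grip_force: 15.0
row [0.044, -0.049, 0.102, 0.0, 0.0, -0.001] dist 0.1 turn deg -0.1 q [-0.36, 0.71, 1.17, -0.0, 1.25, 1.21]
```

View pics/g2.png

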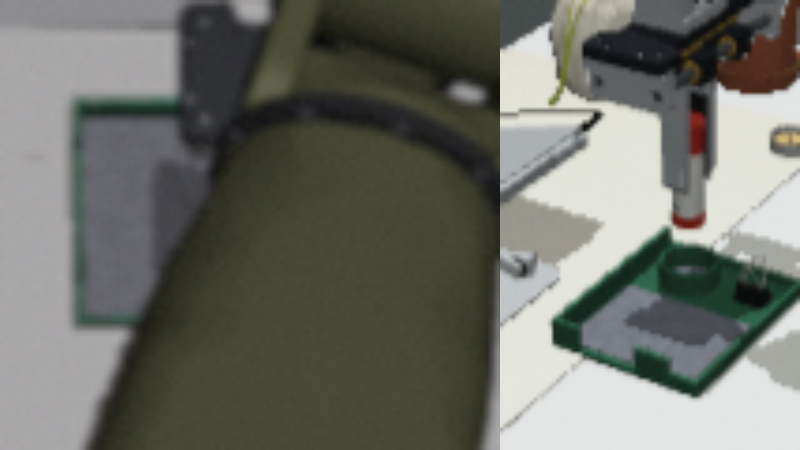

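The glue stick hangs upright directly over the green well, its base at (688,220) and the well at (690,265). Lowering and releasing it.

```bash
python3 -m jog '[[0,0,2,0,0,0],[0,0,4,0,0,0],[0,0,5.2,0,0,0],[0,0,5.2,0,0,0],[0,0,5.2,0,0,0]]'; python3 -m jog '[[0,0,0,0,0,0],[0,0,0,0,0,0],[0,0,0,0,0,0],[0,0,0,0,0,0],[0,0,0,0,0,0]]' 60;python3 -m jog '[[0,0,-3,0,0,0],[0,0,-7,0,0,0],[0,0,-11,0,0,0],[0,0,-11,0,0,0]]' 100 | grep ee;python3 -c "
from h import *
go(.457,-.126,.13,1.973)
go(.457,-.126,.13,1.973-np.pi)"
```

```text
time_s: 6.55
ee_pos: [0.6586, -0.2116, 0.2404]
eef_rot: [3.141, -0.001, -0.001]
force: [-0.7, 0.4, -0.2]
grip_width: 0.0255
grip_force: 15.0
time_s: 7.05
ee_pos: [0.6587, -0.2111, 0.2398]
eef_rot: [3.142, -0.0, -0.0]
force: [0.5, -1.0, 0.7]
grip_width: 0.0559
grip_force: 0.0
ee_pos: [0.6589, -0.2112, 0.3564]
eef_rot: [3.138, -0.009, -0.0]
row [-20.19, -8.517, 4.597, 0.0, 0.0, -1.973] dist 22.4 turn deg -113.0 q [-0.36, 0.66, 1.11, 0.0, 1.36, 1.21]
row [-20.19, -8.517, 4.597, 0.0, 0.0, 1.169] dist 22.4 turn deg 67.0 q [-0.36, 0.66, 1.11, 0.0, 1.36, 1.21]
```

```bash
python3 -c "
from h import *
go(.4458,.0047,.08,1.451)"
```

```text
row [-21.311, -21.587, 9.597, 0.0, 0.0, -1.451] dist 31.8 turn deg -83.1 q [-0.36, 0.66, 1.11, 0.0, 1.36, 1.21]
```

```bash
python3 -m jog '[[-21.3,-21.6,9.6,0,0,-1.451],[-21.3,-21.6,9.6,0,0,-1.451],[-21.3,-21.6,9.6,0,0,-1.451],[-21.3,-21.6,9.6,0,0,-1.451],[-21.3,-21.6,9.6,0,0,-1.451],[-21.3,-21.6,9.6,0,0,-1.451],[-21.3,-21.6,9.6,0,0,-1.451],[-21.3,-21.6,9.6,0,0,-1.451]]' 100 15 >/dev/null; python3 -c "
from h import *
go(.4458,.0047,.08,1.451)"
```

```text
row [-0.094, 0.231, -0.772, 0.0, 0.0, -0.243] dist 0.8 turn deg -13.9 q [-0.07, 0.27, 1.96, 0.0, 0.92, 0.29]
```

```bash
python3 -m jog '[[0,0,0,0,0,-0.15],[0,0,0,0,0,-0.243],[0,0,0,0,0,-0.243],[0,0,0,0,0,-0.243],[0,0,0,0,0,-0.243]]' ; python3 -c "
from h import *
go(.4458,.0047,.02,1.451)"
```

```text
time_s: 8.75
ee_pos: [0.4457, 0.0049, 0.2535]
eef_rot: [-3.141, -0.0, 1.44]
force: [0.1, -0.3, -0.7]
grip_width: 0.0941
grip_force: 0.0
row [-0.014, 0.015, 5.314, 0.0, 0.0, -0.011] dist 5.3 turn deg -0.6 q [-0.07, 0.27, 1.95, 0.0, 0.92, 0.06]
```

```bash
python3 -m jog '[[0,0,3,0,0,0],[0,0,5.0,0,0,-0.01],[0,0,5.25,0,0,-0.01],[0,0,5.25,0,0,-0.01]]'; python3 -m jog '[[0,0,0,0,0,0],[0,0,0,0,0,0],[0,0,0,0,0,0],[0,0,0,0,0,0],[0,0,0,0,0,0],[0,0,0,0,0,0],[0,0,0,0,0,0]]' 55 15; python3 -c "
from h import *
go(.653,-.120,.07,0)"
```

```text
time_s: 9.15
ee_pos: [0.4458, 0.0049, 0.2012]
eef_rot: [-3.141, 0.0, 1.452]
force: [-0.2, -0.2, -0.1]
grip_width: 0.0938
grip_force: 0.0
time_s: 9.85
ee_pos: [0.4458, 0.0049, 0.2014]
eef_rot: [3.141, -0.0, 1.453]
force: [-2.0, 0.4, 5.4]
grip_width: 0.0597
grip_force: 15.0
row [-9.961, 22.05, -4.905, 0.0, 0.0, 1.453] dist 24.7 turn deg 83.2 q [-0.07, 0.37, 1.98, 0.0, 0.79, 0.05]
```

```bash
python3 -m jog '[[0,0,-3,0,0,0],[-2,3,-5,0,0,0.15],[-10,22,-5,0,0,1.453],[-10,22,-5,0,0,1.453],[-10,22,-5,0,0,1.453],[-10,22,-5,0,0,1.453],[-10,22,-5,0,0,1.453],[-10,22,-5,0,0,1.453]]' >/dev/null; python3 -c "
from h import *
go(.653,-.120,.07,0)"
```

```text
row [0.033, -0.127, -0.073, 0.0, 0.0, 0.396] dist 0.2 turn deg 22.7 q [-0.24, 0.7, 1.3, 0.0, 1.14, 0.94]
```

```bash
python3 -m jog '[[0,0,0,0,0,0.15],[0,0,0,0,0,0.29],[0,0,0,0,0,0.396],[0,0,0,0,0,0.396],[0,0,0,0,0,0.396]]' ; python3 -c "
from h import *
go(.648,-.124,.026,0)
s=ctrl.camera('side');c=ctrl.camera('top')
cv2.imwrite('pics/k1.png',np.hstack([cv2.resize(c['img'][110:200,330:430],(400,360)),cv2.resize(s['img'][90:200,270:370],(396,360))]))"
```

```text
time_s: 11.15
ee_pos: [0.6524, -0.1203, 0.2509]
eef_rot: [-3.141, 0.0, 0.01]
force: [-0.3, -0.0, -0.1]
grip_width: 0.0595
grip_force: 15.0
row [-0.442, 0.367, 4.448, 0.0, 0.0, 0.01] dist 4.5 turn deg 0.6 q [-0.24, 0.7, 1.3, -0.0, 1.14, 1.32]
```

View pics/k1.png

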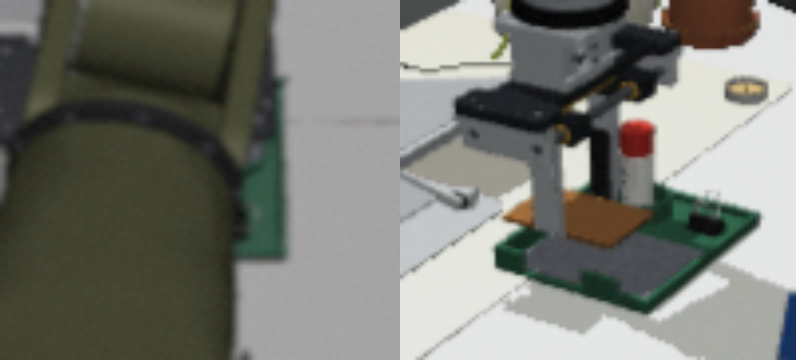

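The kraft board hangs level over the green tray, at about (580,215), and the glue stick stands in its well. Lowering it slightly short of both fences.

```bash
python3 -m jog '[[-0.4,0.4,0,0,0,0.01],[-0.4,0.4,2,0,0,0.01],[-0.4,0.4,3.5,0,0,0.01],[-0.4,0.4,4.15,0,0,0.01],[-0.4,0.4,4.15,0,0,0.01],[-0.4,0.4,4.15,0,0,0.01]]' ; python3 -m jog '[[0.2,0,0,0,0,0],[0.4,0,0,0,0,0],[0.4,0,0,0,0,0]]'
```

```text
time_s: 11.85
ee_pos: [0.6486, -0.1244, 0.2101]
eef_rot: [3.141, -0.0, -0.003]
force: [0.7, -0.0, 0.3]
grip_width: 0.0595
grip_force: 15.0
time_s: 12.15
ee_pos: [0.6527, -0.1243, 0.21]
eef_rot: [3.141, -0.0, -0.003]
force: [0.7, -0.4, -0.3]
grip_width: 0.0594
grip_force: 15.0
```

```bash
for i in 1 2 3; do python3 -m jog '[[0.05,0,0,0,0,0],[0.1,0,0,0,0,0],[0.1,0,0,0,0,0]]' | grep -E "ee_pos|force: \["; done
```

```text
ee_pos: [0.6532, -0.1244, 0.2094]
force: [-5.1, -1.0, 0.3]
ee_pos: [0.6538, -0.1245, 0.209]
force: [-10.9, -0.4, 1.3]
ee_pos: [0.6546, -0.1245, 0.2088]
force: [-13.9, -1.1, 2.2]
```

```bash
python3 -m jog '[[-0.2,0,0,0,0,0],[-0.2,0,0,0,0,0],[-0.2,-0.3,0,0,0,0],[-0.2,-0.3,0,0,0,0]]' | grep -E "ee_pos|force: \["; for i in 1 2 3; do python3 -m jog '[[0,-0.05,0,0,0,0],[0,-0.1,0,0,0,0],[0,-0.1,0,0,0,0]]' | grep -E "ee_pos|force: \["; done
```

```text
ee_pos: [0.6535, -0.121, 0.2096]
force: [-3.4, -0.5, -0.8]
ee_pos: [0.6535, -0.1203, 0.2096]
force: [-2.8, -1.6, 0.7]
ee_pos: [0.6535, -0.1193, 0.2097]
force: [-2.0, -1.9, -0.5]
ee_pos: [0.6534, -0.1188, 0.2097]
force: [-2.4, -5.1, -0.9]
```

```bash
python3 -m jog '[[0,0.05,0.1,0,0,0],[0,0.05,0.2,0,0,0],[0,0.05,0.2,0,0,0]]' | grep -E "ee_pos|force: \[";python3 -m jog '[[0,0,0,0,0,0],[0,0,0,0,0,0],[0,0,0,0,0,0],[0,0,0,0,0,0]]' 82 | grep -E "ee_pos|force: \[|width"; python3 -m jog '[[0,0,-3,0,0,0],[0,0,-7,0,0,0],[0,0,-10,0,0,0],[0,0,-10,0,0,0]]' 100 | grep ee; python3 -c "
from h import *
go(.4342,.1278,.08,1.194)"
```

```text
ee_pos: [0.6535, -0.1189, 0.2081]
force: [-5.9, -2.2, 4.2]
ee_pos: [0.6535, -0.1187, 0.2077]
force: [-1.0, -0.2, 1.2]
grip_width: 0.0769
ee_pos: [0.6539, -0.1189, 0.3127]
eef_rot: [3.14, -0.007, -0.003]
row [-22.047, -24.6, 5.228, 0.0, 0.0, -1.197] dist 33.4 turn deg -68.6 q [-0.23, 0.63, 1.26, 0.0, 1.24, 1.34]
```

```bash
python3 -m jog '[[-22,-24.6,5.2,0,0,-1.197],[-22,-24.6,5.2,0,0,-1.197],[-22,-24.6,5.2,0,0,-1.197],[-22,-24.6,5.2,0,0,-1.197],[-22,-24.6,5.2,0,0,-1.197],[-22,-24.6,5.2,0,0,-1.197],[-22,-24.6,5.2,0,0,-1.197],[-22,-24.6,5.2,0,0,-1.197]]' >/dev/null; python3 -m jog '[[0,0,0,0,0,0],[0,0,0,0,0,0]]' >/dev/null;python3 -c "
from h import *
go(.4342,.1278,.02,1.194)
s=ctrl.camera('side');c=ctrl.camera('top')
cv2.imwrite('pics/k2.png',np.hstack([cv2.resize(c['img'][110:200,330:430],(400,360)),cv2.resize(s['img'][120:220,270:370],(360,360))]))"
```

```text
row [0.004, -0.026, 5.503, 0.0, 0.0, -0.005] dist 5.5 turn deg -0.3 q [0.2, 0.28, 1.93, 0.0, 0.93, 0.59]
```

View pics/k2.png

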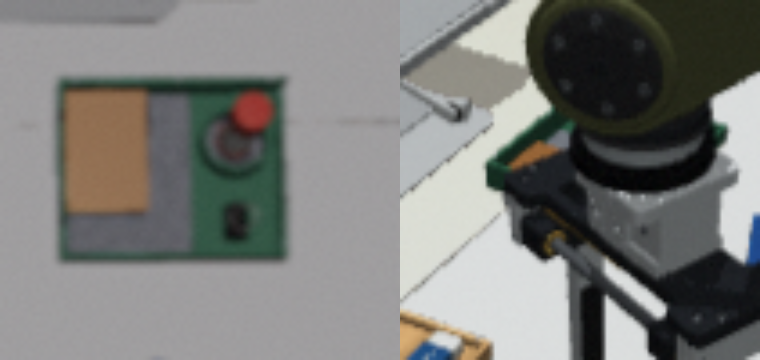

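The kraft board sits square in the green corner, spanning (66,88) to (148,212), and the glue stick is in its well. Now I grip the black board.

```bash
python3 -m jog '[[0,0,3,0,0,0],[0,0,5.0,0,0,0],[0,0,5.45,0,0,0],[0,0,5.45,0,0,0]]' |grep ee; python3 -m jog '[[0,0,0,0,0,0],[0,0,0,0,0,0],[0,0,0,0,0,0],[0,0,0,0,0,0],[0,0,0,0,0,0],[0,0,0,0,0,0],[0,0,0,0,0,0]]' 55 15; python3 -c "
from h import *
go(.649,-.123,.08,0)"
```

```text
ee_pos: [0.4344, 0.1275, 0.2009]
eef_rot: [-3.141, 0.001, 1.191]
time_s: 17.65
ee_pos: [0.4343, 0.1279, 0.2013]
eef_rot: [3.141, -0.0, 1.194]
force: [-1.4, 0.3, 4.5]
grip_width: 0.0594
grip_force: 15.0
row [-15.421, 29.197, -5.905, 0.0, 0.0, 1.194] dist 33.5 turn deg 68.4 q [0.21, 0.38, 1.96, 0.0, 0.8, 0.58]
```

```bash
python3 -m jog '[[0,0,-4,0,0,0],[-2,3,-6,0,0,0.13],[-15.4,29.2,-6,0,0,1.194],[-15.4,29.2,-6,0,0,1.194],[-15.4,29.2,-6,0,0,1.194],[-15.4,29.2,-6,0,0,1.194],[-15.4,29.2,-6,0,0,1.194],[-15.4,29.2,-6,0,0,1.194]]' >/dev/null; python3 -c "
from h import *
go(.649,-.123,.08,0)"
```

```text
row [-0.076, -0.208, 0.034, 0.0, 0.0, 0.157] dist 0.2 turn deg 9.0 q [-0.25, 0.68, 1.3, -0.0, 1.16, 1.17]
```

```bash
python3 -m jog '[[0,0,0,0,0,0.157],[0,0,0,0,0,0.157],[0,0,0,0,0,0.157],[0,0,2,0,0,0.157],[0,0,3.8,0,0,0.157],[0,0,4.4,0,0,0.157],[0,0,4.4,0,0,0.157]]'; python3 -m jog '[[0.2,0,0,0,0,0],[0.4,0,0,0,0,0],[0.4,0,0,0,0,0]]'| grep -E "ee_pos|force: \["; for i in 1 2 ; do python3 -m jog '[[0.05,0,0,0,0,0],[0.1,0,0,0,0,0],[0.1,0,0,0,0,0]]' | grep -E "ee_pos|force: \["; done
```

```text
time_s: 19.15
ee_pos: [0.6488, -0.1222, 0.2168]
eef_rot: [-3.141, 0.001, 0.01]
force: [1.1, -0.8, -0.9]
grip_width: 0.0594
grip_force: 15.0
ee_pos: [0.6529, -0.1226, 0.2176]
force: [-6.9, 2.1, 1.5]
ee_pos: [0.6536, -0.1224, 0.2173]
force: [-9.4, 3.0, 1.7]
ee_pos: [0.6544, -0.1223, 0.2171]
force: [-12.7, 4.0, 1.8]
```

```bash
python3 -m jog '[[-0.2,0,0,0,0,0],[-0.2,0,0,0,0,0],[-0.2,-0.2,0,0,0,0],[-0.2,-0.2,0,0,0,0]]' | grep -E "ee_pos|force: \[|rot"; for i in 1 2 ; do python3 -m jog '[[0,-0.05,0,0,0,0],[0,-0.1,0,0,0,0],[0,-0.1,0,0,0,0]]' | grep -E "ee_pos|force: \["; done
```

```text
ee_pos: [0.6532, -0.1207, 0.2175]
eef_rot: [3.141, -0.001, 0.007]
force: [-1.3, -0.6, -0.6]
ee_pos: [0.6531, -0.1197, 0.2172]
force: [-0.9, 0.1, -0.5]
ee_pos: [0.653, -0.119, 0.2172]
force: [-0.5, -2.6, -0.4]
```

```bash
python3 -m jog '[[0,0.03,0.2,0,0,0],[0,0.03,0.3,0,0,0],[0,0.03,0.35,0,0,0],[0,0.03,0.35,0,0,0]]' | grep -E "ee_pos|force: \[";python3 -m jog '[[0,0,0,0,0,0],[0,0,0,0,0,0],[0,0,0,0,0,0],[0,0,0,0,0,0]]' 82 | grep -E "ee_pos|force: \[|width"; python3 -m jog '[[0,0,-3,0,0,0],[0,0,-7,0,0,0],[0,0,-10,0,0,0],[0,0,-10,0,0,0]]' 100 | grep ee; python3 -c "
from h import *
go(.457,-.126,.08,1.973)"
```

```text
ee_pos: [0.6531, -0.1191, 0.2137]
force: [0.3, -2.0, 0.3]
ee_pos: [0.653, -0.119, 0.2136]
force: [-0.0, -0.4, -0.8]
grip_width: 0.0772
ee_pos: [0.6534, -0.1191, 0.3187]
eef_rot: [3.14, -0.007, 0.007]
row [-19.647, 0.551, 5.826, 0.0, 0.0, -1.966] dist 20.5 turn deg -112.6 q [-0.24, 0.63, 1.25, 0.0, 1.26, 1.33]
```

Before gripping the blue panel I re-measure it, and look at the green tray, once the arm is out of the way.

```bash
python3 -m jog '[[-19.6,0.6,3,0,0,-1.966],[-19.6,0.6,3,0,0,-1.966],[-19.6,0.6,3,0,0,-1.966],[-19.6,0.6,3,0,0,-1.966],[-19.6,0.6,3,0,0,-1.966],[-19.6,0.6,3,0,0,-1.966],[-19.6,0.6,3,0,0,-1.966],[-19.6,0.6,3,0,0,-1.966]]' >/dev/null; python3 -m jog '[[0,0,0,0,0,-0.75],[0,0,0,0,0,-0.75],[0,0,0,0,0,-0.75],[0,0,0,0,0,-0.75],[0,0,0,0,0,-0.75],[0,0,0,0,0,-0.75],[0,0,0,0,0,-0.75]]' >/dev/null;python3 -c "
from h import *
go(.457,-.126,.0205,1.973)
s=ctrl.camera('side');c=ctrl.camera('top')
cv2.imwrite('pics/k3.png',np.hstack([cv2.resize(c['img'][110:200,330:430],(400,360)),cv2.resize(s['img'][120:220,270:400],(390,300)+() if 0 else (390,360))]))"
```

```text
row [0.035, 0.017, 8.237, 0.0, 0.0, -0.021] dist 8.2 turn deg -1.2 q [-0.35, 0.28, 1.86, 0.0, 1.01, -0.73]
```

View pics/k3.png

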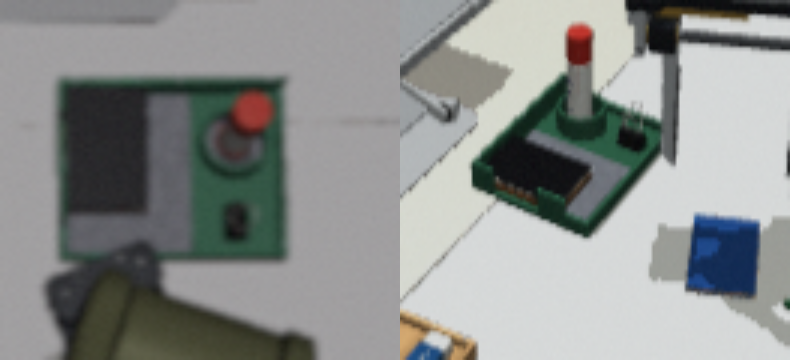

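Black over kraft is square in the corner, spanning (66,88) to (148,213), with the glue stick upright in its well. Next I grip the blue panel.

```bash
python3 -m jog '[[0,0,4,0,0,-0.02],[0,0,7.5,0,0,-0.02],[0,0,8.15,0,0,-0.02],[0,0,8.15,0,0,-0.02],[0,0,8.15,0,0,-0.02]]' |grep ee; python3 -m jog '[[0,0,0,0,0,0],[0,0,0,0,0,0],[0,0,0,0,0,0],[0,0,0,0,0,0],[0,0,0,0,0,0],[0,0,0,0,0,0],[0,0,0,0,0,0]]' 55 15; python3 -c "
from h import *
go(.648,.205,.1,.055)
go(.648,.205,.1,.055+np.pi)"
```

```text
ee_pos: [0.4574, -0.1266, 0.2031]
eef_rot: [3.141, 0.001, 1.976]
time_s: 25.05
ee_pos: [0.4571, -0.1265, 0.2023]
eef_rot: [3.141, 0.0, 1.977]
force: [-2.1, 0.4, 2.5]
grip_width: 0.059
grip_force: 15.0
row [22.913, 30.628, -7.81, 0.0, 0.0, 1.922] dist 39.0 turn deg 110.1 q [-0.35, 0.42, 1.9, -0.0, 0.82, -0.75]
row [22.913, 30.628, -7.81, 0.0, 0.0, -1.22] dist 39.0 turn deg -69.9 q [-0.35, 0.42, 1.9, -0.0, 0.82, -0.75]
```

```bash
python3 -m jog '[[0,0,-4,0,0,0],[2,3,-7.8,0,0,-0.13],[22.9,30.6,-7.8,0,0,-1.22],[22.9,30.6,-7.8,0,0,-1.22],[22.9,30.6,-7.8,0,0,-1.22],[22.9,30.6,-7.8,0,0,-1.22],[22.9,30.6,-7.8,0,0,-1.22],[22.9,30.6,-7.8,0,0,-1.22]]' >/dev/null; python3 -m jog '[[0,0,0,0,0,0],[0,0,0,0,0,0]]'; python3 -c "
from h import *
go(.648,.205,.1,.055+np.pi)"
```

```text
time_s: 26.05
ee_pos: [0.624, 0.1638, 0.2789]
eef_rot: [-3.141, -0.001, 3.007]
force: [-0.8, 0.7, -0.6]
grip_width: 0.0597
grip_force: 15.0
row [-1.831, 4.401, -0.146, 0.0, 0.0, -0.189] dist 4.8 turn deg -10.8 q [0.2, 0.63, 1.35, -0.0, 1.17, -1.24]
```

```bash
python3 -m jog '[[-1.8,4.4,0,0,0,-0.189],[-1.8,4.4,0,0,0,-0.189],[-1.8,4.4,0,0,0,-0.189],[-1.8,4.4,0,0,0,-0.189],[-1.8,4.4,3,0,0,-0.189],[-1.8,4.4,3,0,0,-0.189]]'; python3 -c "
from h import *
go(.648,.205,.03,.055+np.pi)
s=ctrl.camera('side')
cv2.imwrite('pics/b1.png',cv2.resize(s['img'][140:270,190:320],(520,520)))"
```

```text
time_s: 26.65
ee_pos: [0.647, 0.203, 0.2468]
eef_rot: [-3.14, -0.005, -3.09]
force: [-0.6, -0.8, -1.3]
grip_width: 0.0596
grip_force: 15.0
row [-0.107, 0.2, 3.637, 0.0, 0.0, -0.004] dist 3.6 turn deg -0.2 q [0.25, 0.73, 1.25, -0.0, 1.16, -1.37]
```

View pics/b1.png

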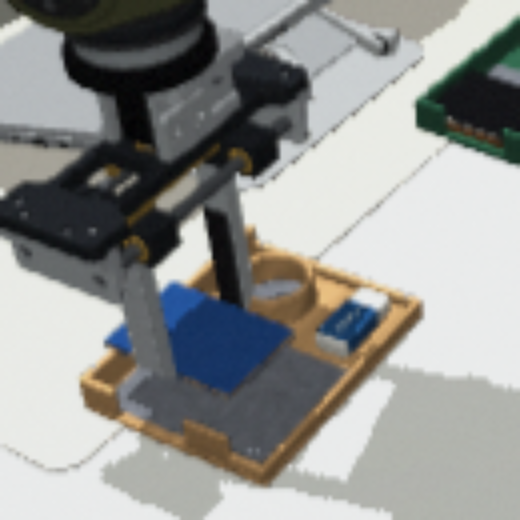

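The blue panel hangs level over the wooden tray, centred near (215,335), with the outer finger aligned with the notch. Lowering, then feeling for the fences.

```bash
python3 -m jog '[[0,0,2,0,0,0],[0,0,3.2,0,0,0],[0,0,3.6,0,0,0],[0,0,3.6,0,0,0],[0,0,3.6,0,0,0]]';  for i in 1 2 3 4; do python3 -m jog '[[-0.1,0,0,0,0,0],[-0.2,0,0,0,0,0],[-0.2,0,0,0,0,0]]' | grep -E "ee_pos|force: \["; done
```

```text
time_s: 27.2
ee_pos: [0.648, 0.2044, 0.2148]
eef_rot: [3.141, 0.001, -3.088]
force: [-0.1, 0.9, -1.1]
grip_width: 0.0594
grip_force: 15.0
ee_pos: [0.65, 0.2045, 0.2143]
force: [0.5, 0.5, -1.4]
ee_pos: [0.6519, 0.2046, 0.2139]
force: [-0.1, -0.7, -0.5]
ee_pos: [0.6539, 0.2047, 0.2138]
force: [0.5, -1.0, -0.3]
ee_pos: [0.6553, 0.2047, 0.2131]
force: [-8.4, -3.2, 2.1]
```

```bash
python3 -m jog '[[0.12,0,0.1,0,0,0],[0.12,0,0.2,0,0,0],[0.12,0.2,0.2,0,0,0],[0.12,0.2,0.2,0,0,0]]' | grep -E "ee_pos|force: \["; for i in 1 2 3 4; do python3 -m jog '[[0,0.06,0,0,0,0],[0,0.12,0,0,0,0],[0,0.12,0,0,0,0]]' | grep -E "ee_pos|force: \["; done
```

```text
ee_pos: [0.6544, 0.2069, 0.2117]
force: [-4.0, -2.5, -0.3]
ee_pos: [0.6544, 0.2079, 0.2117]
force: [-5.7, -1.8, -1.0]
ee_pos: [0.6543, 0.2091, 0.2117]
force: [-4.5, -1.9, -0.9]
ee_pos: [0.6543, 0.2103, 0.2117]
force: [-5.0, -2.0, -1.2]
ee_pos: [0.6542, 0.2113, 0.2117]
force: [-4.4, -4.4, 0.0]
```

```bash
python3 -m jog '[[0,0.06,0,0,0,0],[0,0.1,0,0,0,0],[0,0.1,0,0,0,0]]' | grep -E "ee_pos|force: \[|rot"; python3 -m jog '[[0.05,-0.06,0.2,0,0,0],[0.05,-0.06,0.4,0,0,0],[0.05,-0.06,0.4,0,0,0]]' | grep -E "ee_pos|force: \["
```

```text
ee_pos: [0.6543, 0.2117, 0.2117]
eef_rot: [-3.14, -0.001, -3.087]
force: [-4.3, -7.9, 0.6]
ee_pos: [0.654, 0.2115, 0.2083]
force: [-1.8, -5.5, 1.0]
```

Contact is confirmed on both fences. Releasing the panel, then going to the bottle.

```bash
python3 -m jog '[[0,0,0,0,0,0],[0,0,0,0,0,0],[0,0,0,0,0,0],[0,0,0,0,0,0]]' 82 | grep -E "ee_pos|force: \[|width"; python3 -m jog '[[0,0,-4,0,0,0],[0,0,-8,0,0,0],[0,0,-12,0,0,0],[0,0,-13,0,0,0],[0,0,-13,0,0,0]]' 100 | grep ee; python3 -c "
from h import *
go(.457,.360,.16,-3.087)"
```

```text
ee_pos: [0.6538, 0.2121, 0.208]
force: [-0.3, 0.7, 0.1]
grip_width: 0.077
ee_pos: [0.6538, 0.212, 0.3397]
eef_rot: [3.141, 0.003, -3.087]
row [18.845, 15.847, -0.073, 0.0, 0.0, -0.0] dist 24.6 turn deg -0.0 q [0.26, 0.66, 1.15, 0.0, 1.33, -1.36]
```

```bash
python3 -m jog '[[18.8,15.8,0,0,0,0],[18.8,15.8,0,0,0,0],[18.8,15.8,0,0,0,0],[18.8,15.8,0,0,0,0],[18.8,15.8,0,0,0,0],[18.8,15.8,0,0,0,0],[18.8,15.8,0,0,0,0]]' 100 15 >/dev/null; python3 -c "
from h import *
go(.457,.360,.048,-3.087)
s=ctrl.camera('side');c=ctrl.camera('top')
cv2.imwrite('pics/b2.png',np.hstack([cv2.resize(c['img'][110:200,215:315],(400,360)),cv2.resize(s['img'][210:350,200:340],(360,360))]))"
```

```text
row [-0.012, 0.006, 10.799, 0.0, 0.0, 0.001] dist 10.8 turn deg 0.1 q [0.6, 0.43, 1.51, -0.0, 1.21, -1.02]
```

View pics/b2.png

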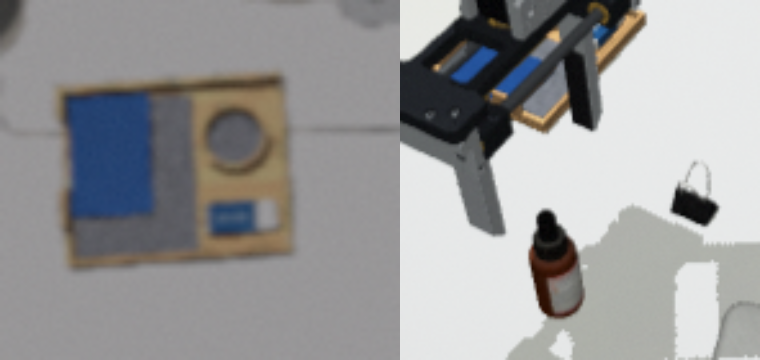

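The blue panel sits in the wooden tray's corner, spanning (68,95) to (152,215). The bottle at (557,265) in the side crop stands between the open fingers.

```bash
python3 -m jog '[[0,0,4,0,0,0],[0,0,8,0,0,0],[0,0,10.8,0,0,0],[0,0,10.8,0,0,0]]' |grep ee; python3 -m jog '[[0,0,0,0,0,0],[0,0,0,0,0,0],[0,0,0,0,0,0],[0,0,0,0,0,0],[0,0,0,0,0,0],[0,0,0,0,0,0],[0,0,0,0,0,0],[0,0,0,0,0,0]]' 20 15 | grep width; python3 -m jog '[[0,0,0,0,0,0],[0,0,0,0,0,0],[0,0,0,0,0,0],[0,0,0,0,0,0],[0,0,0,0,0,0]]' 20 15;python3 -c "
from h import *
go(.664,.120,.125,-3.087)"
```

```text
ee_pos: [0.4576, 0.358, 0.2257]
eef_rot: [-3.138, -0.006, -3.089]
grip_width: 0.0332
time_s: 34.0
ee_pos: [0.4575, 0.3595, 0.2299]
eef_rot: [3.142, 0.0, -3.087]
force: [-0.2, 0.1, 1.1]
grip_width: 0.0322
grip_force: 15.0
row [-19.324, -25.036, -7.55, 0.0, 0.0, -0.0] dist 32.5 turn deg -0.0 q [0.6, 0.57, 1.58, -0.0, 1.0, -1.02]
```

```bash
python3 -m jog '[[0,0,-2,0,0,0],[0,0,-5,0,0,0],[-1.5,-2,-7.5,0,0,0],[-4,-5,-7.5,0,0,0],[-6.5,-8.5,-7.5,0,0,0],[-9,-11.5,-7.5,0,0,0],[-11.5,-15,-7.5,0,0,0],[-13,-17,-7.5,0,0,0]]'|grep -E "ee|width"; python3 -m jog '[[-2,-2.7,0,0,0,0],[-4,-5.2,0,0,0,0],[-5.5,-7.2,0,0,0,0],[-6.3,-8.0,0,0,0,0],[-6.3,-8.0,0,0,0,0],[-6.3,-8.0,0,0,0,0]]'|grep -E "ee|width"; python3 -c "
from h import *
go(.664,.120,.125,-3.087)
s=ctrl.camera('side')
cv2.imwrite('pics/b3.png',cv2.resize(s['img'][130:260,200:330],(520,520)))"
```

```text
ee_pos: [0.5979, 0.1943, 0.3047]
eef_rot: [-3.141, -0.0, -3.089]
grip_width: 0.0324
ee_pos: [0.6633, 0.1211, 0.3047]
eef_rot: [3.141, -0.001, -3.087]
grip_width: 0.0324
row [-0.066, -0.118, -0.071, 0.0, 0.0, 0.0] dist 0.2 turn deg 0.0 q [0.13, 0.66, 1.23, 0.0, 1.25, -1.5]
```

View pics/b3.png

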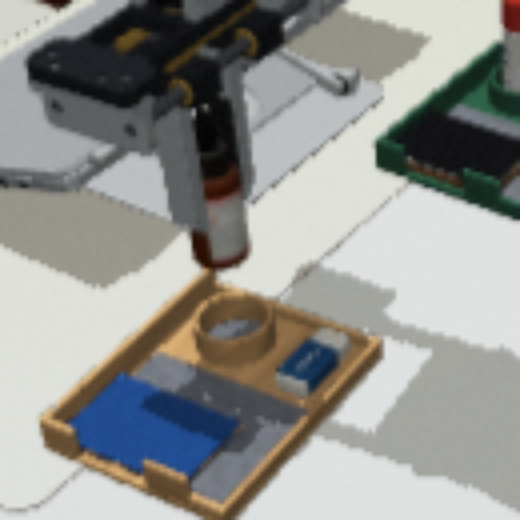

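The bottle hangs upright with its base at about (220,255); the wooden well's rim centre is at about (236,318). I check that alignment numerically before lowering.

```bash
python3 -c "
from h import *
c=ctrl.camera('side')
print('well pred',(proj(c,(.664,.120,.026))-[200,130])*4)
for z in(.075,.11,.145,.17): print(z,(proj(c,(.6633,.1211,z))-[200,130])*4)
print('ink corner -x-y low rim pred',(proj(c,(.6416-.065*.9985+.082*-.055*-1*-1*-1,.1637-.082-.065*.055,.014))-[200,130])*4)
print('well on plane from side',onz(c,(200+236/4-.4,130+318/4-.4),.026), 'green well glue cap',)
"
```

```text
well pred [227.86586067 314.31936193]
0.075 [217.90459804 252.52811706]
0.11 [210.58594757 204.8847312 ]
0.145 [202.91645659 154.9574229 ]
0.17 [197.20923041 117.80418266]
ink corner -x-y low rim pred [378.37655038 336.52883989]
well on plane from side [0.65927143 0.11947163 0.026     ] green well glue cap
```

The side view puts the well about 2 mm nearer in x than I assumed. I shift to x=0.662, y=0.120 and enter slowly, watching the force.

```bash
python3 -m jog '[[0.13,-0.1,0,0,0,0],[0.13,-0.1,2,0,0,0],[0.13,-0.1,3.5,0,0,0],[0.13,-0.1,4.2,0,0,0],[0.13,-0.1,4.6,0,0,0],[0.13,-0.1,4.6,0,0,0]]'|grep -E "ee|force: \["; for i in 1 2 3; do python3 -m jog '[[0,0,0.2,0,0,0],[0,0,0.4,0,0,0],[0,0,0.4,0,0,0]]'|grep -E "ee|force: \["; done
```

```text
ee_pos: [0.6625, 0.1193, 0.2586]
eef_rot: [-3.142, -0.0, -3.087]
force: [-0.4, -0.6, -0.3]
ee_pos: [0.6625, 0.1192, 0.2549]
eef_rot: [3.142, -0.0, -3.087]
force: [0.0, -0.4, -0.6]
ee_pos: [0.6624, 0.1192, 0.2506]
eef_rot: [-3.142, -0.0, -3.087]
force: [0.7, 0.3, -0.2]
ee_pos: [0.6624, 0.1192, 0.2465]
eef_rot: [-3.142, -0.001, -3.087]
force: [-0.6, -0.6, -0.6]
```

```bash
python3 -m jog '[[0,0,0.5,0,0,0],[0,0,0.9,0,0,0],[0,0,1.05,0,0,0],[0,0,1.05,0,0,0]]'|grep -E "ee|force: \["; python3 -m jog '[[0,0,0,0,0,0],[0,0,0,0,0,0],[0,0,0,0,0,0],[0,0,0,0,0,0],[0,0,0,0,0,0]]' 65 |grep -E "width|force: \["; python3 -m jog '[[0,0,-4,0,0,0],[0,0,-8,0,0,0],[0,0,-12,0,0,0],[0,0,-12,0,0,0]]' |grep ee;  python3 -m jog '[[15,0,0,0,0,0],[15,0,0,0,0,0],[25,0,0,0,0,0],[25,0,0,0,0,0],[25,0,0,0,0,0],[25,0,0,0,0,0],[25,0,0,0,0,0]]' |grep ee; python3 -c "
from h import *
s=ctrl.camera('side');c=ctrl.camera('top')
cv2.imwrite('pics/end.png',np.vstack([cv2.resize(c['img'][115:190,220:420],(800,300),interpolation=2),np.hstack([cv2.resize(s['img'][180:270,200:310],(400,300),interpolation=2),cv2.resize(s['img'][110:200,280:390],(400,300),interpolation=2)])]))
H,S,V=cv2.split(cv2.cvtColor(c['img'],cv2.COLOR_BGR2HSV).astype(int).astype(np.int16))
f=blob((((S>110)&(H>100)&(H<125))*255).astype(np.uint8),(225,125,262,175));print('blue',rect(c,f,.012))
f=blob(((V<75)*255).astype(np.uint8),(347,134,368,166));print('black',rect(c,f,.018))
"
```

```text
ee_pos: [0.6625, 0.1193, 0.2362]
eef_rot: [-3.142, -0.0, -3.087]
force: [-0.2, 0.1, -0.7]
force: [-0.0, 0.4, 0.0]
grip_width: 0.0607
ee_pos: [0.6627, 0.1193, 0.363]
eef_rot: [3.141, 0.009, -3.087]
ee_pos: [0.4124, 0.1057, 0.3568]
eef_rot: [3.141, 0.001, -3.087]
blue (array([0.65340422, 0.21027824]), np.float64(0.06156692039278777), array([0.08859387, 0.05709273]))
black (array([ 0.64767202, -0.11980072]), np.float64(3.1114773737122556), array([0.08767389, 0.05716811]))
```

View pics/end.png

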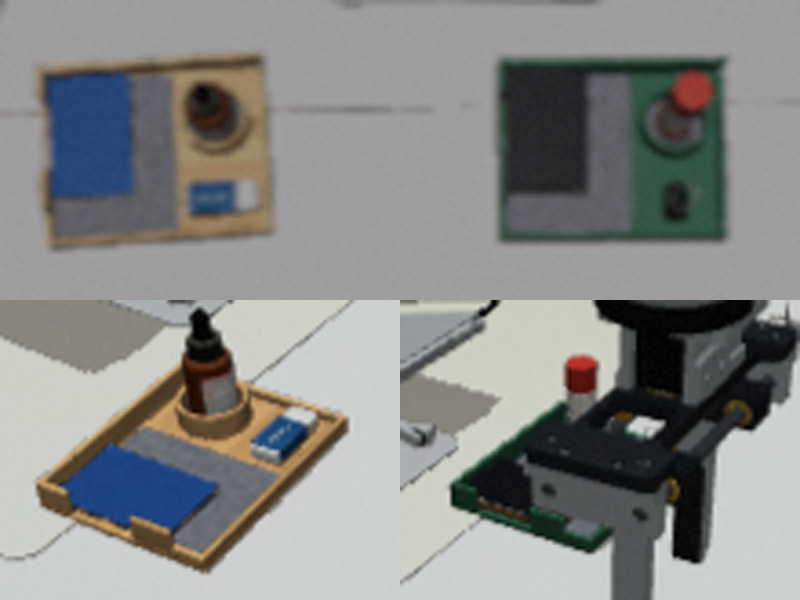

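The bottle stands in its well at (205,110) top view, and the glue stick at (675,125). Blue spans (50,75) to (132,195), black (508,72) to (587,192). The black board's measurement may be clipped by my box, so I measure it again along with the gap to the fences.

```bash
python3 -c "
from h import *
c=ctrl.camera('top');im=np.mean([ctrl.camera('top')['img'] for _ in range(6)],0)
h=cv2.cvtColor(im.astype(np.uint8),cv2.COLOR_BGR2HSV).astype(int)
f=blob((((h[...,2]<85)&(h[...,1]<70))*255).astype(np.uint8),(340,126,370,170));print('black',rect(c,f,.018));v,u=np.nonzero(f);print(u.min(),u.max(),v.min(),v.max())
print('col 356 BGR',[(v,im[v,356].astype(int).tolist()) for v in list(range(127,140))+list(range(158,180))])
print('row 150 BGR',[(u,im[150,u].astype(int).tolist()) for u in range(341,352)])
for x,z in((.065,.026),(.06,.026),(.06,.012),(.06,.018),(-.03,.018),(-.03,.012),(-.06,.006),(-.065,.014),(-.065,0)): print(x,z,proj(c,(.638+x,-.12,z)))
"
```

```text
black (array([ 0.65120247, -0.11815475]), np.float64(3.1050895186750203), array([0.09499766, 0.06372746]))
345 369 131 166
col 356 BGR [(127, [158, 157, 159]), (128, [148, 148, 148]), (129, [118, 123, 112]), (130, [79, 91, 67]), (131, [46, 56, 37]), (132, [39, 39, 38]), (133, [42, 38, 39]), (134, [40, 38, 39]), (135, [40, 38, 37]), (136, [39, 36, 37]), (137, [40, 37, 38]), (138, [39, 37, 37]), (139, [40, 37, 38]), (158, [41, 39, 39]), (159, [43, 40, 40]), (160, [43, 40, 41]), (161, [39, 37, 38]), (162, [43, 42, 42]), (163, [68, 64, 66]), (164, [92, 88, 87]), (165, [101, 95, 95]), (166, [101, 95, 95]), (167, [103, 97, 97]), (168, [103, 96, 96]), (169, [103, 96, 96]), (170, [101, 94, 94]), (171, [99, 93, 92]), (172, [94, 92, 84]), (173, [80, 87, 65]), (174, [67, 76, 58]), (175, [102, 103, 101]), (176, [146, 145, 146]), (177, [159, 157, 159]), (178, [160, 158, 160]), (179, [158, 157, 159])]
row 150 BGR [(341, [158, 157, 158]), (342, [155, 153, 155]), (343, [136, 136, 136]), (344, [105, 111, 101]), (345, [80, 90, 71]), (346, [64, 71, 58]), (347, [50, 50, 46]), (348, [43, 40, 41]), (349, [44, 41, 42]), (350, [43, 40, 41]), (351, [41, 39, 39])]
0.065 0.026 [356.40018608 128.89739332]
0.06 0.026 [356.43437724 130.59968534]
0.06 0.012 [356.04280231 131.88429203]
0.06 0.018 [356.20950942 131.33739017]
-0.03 0.018 [356.82457218 162.06464398]
-0.03 0.012 [356.6533434  162.46322336]
-0.06 0.006 [356.68818813 173.11983058]
-0.065 0.014 [356.95114996 174.38710069]
-0.065 0 [356.5527605  175.16872435]
```

```bash
python3 -c "
from h import *
c=ctrl.camera('top');g=np.mean([ctrl.camera('top')['img'] for _ in range(6)],0)
def cross(p,i0,i1,th):
    for i in range(i0,i1):
        if (p[i]-th)*(p[i+1]-th)<=0: return i+(th-p[i])/(p[i+1]-p[i])
def hor(us,v0,v1,th,z,ch):
    P=np.array([onz(c,(u,cross(g[:,u,ch],v0,v1,th)),z)[:2] for u in us]); return -np.polyfit(P[:,1],P[:,0],1)[0], P[:,0].mean()
def ver(vs,u0,u1,th,z,ch):
    P=np.array([onz(c,(cross(g[v,:,ch],u0,u1,th),v),z)[:2] for v in vs]); return np.polyfit(P[:,0],P[:,1],1)[0], P[:,1].mean()
print('black bottom',hor(range(349,365),159,168,68,.018,2)); print('black right',ver(range(136,160),362,374,68,.018,2))
print('green bottom',hor(range(349,398),174,179,115,0,1)); print('green left',ver(range(136,170),340,346,125,0,0)); print('felt bottom',hor(range(349,372),169,175,85,.006,2)); print('green top',hor(range(349,398),126,132,115,.026,1))
print('blue bottom',hor(range(237,249),158,168,62,.012,2)); print('blue right',ver(range(138,158),247,258,62,.012,2))
print('felt right ink',ver(range(140,168),257,270,115,.006,2)); print('felt right green',ver(range(140,168),370,384,70,.006,2)); print(g[150,246:270,2].astype(int),g[166,368:384,2].astype(int))
"
```

```text
black bottom (np.float64(-0.016661212852581875), np.float64(0.6051351869612127))
black right (np.float64(-0.02288355244760251), np.float64(-0.14860409320744242))
green bottom (np.float64(-0.00557887109616399), np.float64(0.5724728370045392))
green left (np.float64(0.004647573925412994), np.float64(-0.08351929662752457))
felt bottom (np.float64(-0.017152053706214615), np.float64(0.5807912173725431))
green top (np.float64(-0.005735159648374325), np.float64(0.7019018686915705))
blue bottom (np.float64(0.07389601204063855), np.float64(0.6085417368837239))
blue right (np.float64(0.030964229946159685), np.float64(0.18147855932756485))
felt right ink (np.float64(0.056922327947424176), np.float64(0.15089854361783206))
felt right green (np.float64(-0.003706971550746274), np.float64(-0.18123914314663983))
[ 39  38  39  38  39  41  56  77  90  93  95  96  98  99  95  91  96 118
 142 154 152 139 126 115] [97 93 94 95 96 97 98 97 96 85 68 55 51 51 51 52]
```

Black measures about x=12.9, y=46.9 mm in the green tray, within 0.02 rad. The kraft's edge was at the same row in the earlier view. Blue reads about 13 and 48 mm, within 0.02 rad. Everything is released and standing, so I hand in.

```bash
python3 -c "
from station import ctrl
print(ctrl.hand_in())"
```

```text
the job is handed in; nothing more can be done
None
```

Both kits are made up and handed in (no verdict returned): by my camera checks the cards were within tolerance in their corners, the bottle and glue stick stood upright in their wells, and I kept the gripper clear of the tape measure and big clip.

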